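# Switch on the microscope lamp, then its camera

## Task

Five loose switch pods stand on the laboratory desk. Switch on the microscope's lamp and then its camera: with the fingertips, gently press the blue key fully in, and after it the yellow key fully in, where each stays locked down. Leave the red, green and white keys as they are, do not pick up or push about any pod or anything else on the desk, and withdraw.

Things in the scene. Friction and masses are not known exactly. Their poses are not given: they have to be found in the camera images.
- pod_blue: loose switch pod with the blue key: black housing 70 x 56 mm, 28 mm high, rubber-footed, about 0.25 kg; origin at the centre of its underside, z up, x along the 70 mm side
- blue_key (a joint): how far the blue key is pushed in (m): 0 fully up, 0.008 fully in. Push-lock key without a return spring: it needs about 3 N straight down and stays wherever it is left; up at the start
- blue_top (a point): centre of the top face of the round blue key (30 mm across, in the middle of the pod): 42 mm above the table when up, 34 mm when fully in, then still 6 mm proud of the housing
- pod_yellow: loose switch pod with the yellow key: black housing 70 x 56 mm, 28 mm high, rubber-footed, about 0.25 kg; origin at the centre of its underside, z up, x along the 70 mm side
- yellow_key (a joint): how far the yellow key is pushed in (m): 0 fully up, 0.008 fully in. Push-lock key without a return spring: it needs about 3 N straight down and stays wherever it is left; up at the start
- yellow_top (a point): centre of the top face of the round yellow key (30 mm across, in the middle of the pod): 42 mm above the table when up, 34 mm when fully in, then still 6 mm proud of the housing
- pod_red: loose switch pod with the red key: black housing 70 x 56 mm, 28 mm high, rubber-footed, about 0.25 kg; origin at the centre of its underside, z up, x along the 70 mm side
- red_key (a joint): how far the red key is pushed in (m): 0 fully up, 0.008 fully in. Push-lock key without a return spring: it needs about 3 N straight down and stays wherever it is left; up at the start
- red_top (a point): centre of the top face of the round red key (30 mm across, in the middle of the pod): 42 mm above the table when up, 34 mm when fully in, then still 6 mm proud of the housing
- pod_green: loose switch pod with the green key: black housing 70 x 56 mm, 28 mm high, rubber-footed, about 0.25 kg; origin at the centre of its underside, z up, x along the 70 mm side
- green_key (a joint): how far the green key is pushed in (m): 0 fully up, 0.008 fully in. Push-lock key without a return spring: it needs about 3 N straight down and stays wherever it is left; up at the start
- green_top (a point): centre of the top face of the round green key (30 mm across, in the middle of the pod): 42 mm above the table when up, 34 mm when fully in, then still 6 mm proud of the housing
- pod_white: loose switch pod with the white key: black housing 70 x 56 mm, 28 mm high, rubber-footed, about 0.25 kg; origin at the centre of its underside, z up, x along the 70 mm side
- white_key (a joint): how far the white key is pushed in (m): 0 fully up, 0.008 fully in. Push-lock key without a return spring: it needs about 3 N straight down and stays wherever it is left; already in at the start
- white_top (a point): centre of the top face of the round white key (30 mm across, in the middle of the pod): 42 mm above the table when up, 34 mm when fully in, then still 6 mm proud of the housing
- beaker: empty clear beaker, 68 mm across, 80 mm high; origin at the centre of its underside
- remote: white remote control lying flat, 52 x 150 x 22 mm; origin at the centre of its underside, y along its length
- slide_box: wooden slide box, 85 x 100 x 34 mm; origin at the centre of its underside

How it is judged (in metres and radians):
On the way, in this order (a step that is already met when the one before it is completed fails the run):
1. the blue key is fully in (at least 6.5 of 8 mm) (value of joint blue_key above 0.0065 m), for 0.2 s.
2. then the yellow key is fully in (value of joint yellow_key above 0.0065 m), for 0.2 s.
At the end, for the whole second after the job is handed in: Blue, yellow and white keys are in by at least 6.5 of 8 mm, red and green by less than 2 mm; all pods, the beaker, remote and slide box stand upright (within 0.15 rad), at rest (below 20 mm/s), within 20 mm of where they began (value of joint each of blue_key, yellow_key, white_key above 0.0065 m and value of joint each of red_key, green_key below 0.002 m and distance of each of pod_blue, pod_yellow, pod_red, pod_green, pod_white, beaker, remote, slide_box from where it was at the start of the episode below 0.02 m and angle between each of pod_blue, pod_yellow, pod_red, pod_green, pod_white, beaker, remote, slide_box's own z axis and vertical below 0.15 rad and linear speed of each of pod_blue, pod_yellow, pod_red, pod_green, pod_white, beaker, remote, slide_box below 0.02 m/s); the robot touches nothing.
It fails at once if the yellow key is pushed in before the blue one is in (value of joint yellow_key above 0.003 m and value of joint blue_key below 0.0065 m).
It fails at once if the red or the green key is pushed in by more than 2 mm, or the white one comes out (value of joint any of red_key, green_key above 0.002 m or value of joint white_key below 0.0065 m).
It fails at once if a pod is lifted by more than 8 mm or tipped (height (world z) of any of pod_blue, pod_yellow, pod_red, pod_green, pod_white above 0.008 m or angle between any of pod_blue, pod_yellow, pod_red, pod_green, pod_white's own z axis and vertical above 0.25 rad).
It fails at once if a pod or a bystander is shifted by more than 20 mm (distance of any of pod_blue, pod_yellow, pod_red, pod_green, pod_white, beaker, remote, slide_box from where it was at the start of the episode above 0.02 m).
It fails at once if a pod is pressed harder than 45 N (contact force between any of the arm, the fingers and pod_blue above 45 N or contact force between any of the arm, the fingers and pod_yellow above 45 N or contact force between any of the arm, the fingers and pod_red above 45 N or contact force between any of the arm, the fingers and pod_green above 45 N or contact force between any of the arm, the fingers and pod_white above 45 N).
It also fails if it takes over 35 s, if anything falls off the work surface, if the arm or the gripper's body presses on something with over 40 N, if the wrist force passes 120 N, or if a joint passes its speed limit or range.

## Robot

A 7-joint arm with a two-finger parallel gripper is mounted at the origin on the work surface. World frame = base frame: x ahead of the robot, y to its left, z up, the work surface at z = 0. Lengths are in mm, angles in rad, forces in N, time in s.
With the tool pointing down it reaches from about 400 to 875 mm from the base axis. Payload 4.4 kg.
Tool frame: the origin (TCP) lies at the very end of the fingers, on their centre line; the grasp point (between the pads) lies 19 mm behind it; y points along the fingers, x is the direction in which the jaws open and shut, and the axes are right-handed (so a half turn about y gives the same grasp; the last joint's range is limited). The gripper opens to 85 mm and grips with 20 to 120 N. Pads are 22 mm wide; open, the fingers measure 114 mm over their backs; the gripper's body (76 mm by 85 mm) begins 54 mm behind the grasp point. The pads swing forward as they close: fully open they stand 13 mm farther back than shut.
Start: joints at [1.062, 0.628, 0.038, 1.517, -0.027, 0.996, -0.02], TCP at [278.535, -587.313, 208.613] pointing down, gripper open.
Joint ranges: [-3.06, 3.06], [-0.37, 2.12], [-1.25, 1.32], [0.18, 2.47], [-1.1, 4.24], [0.23, 1.98], [-2.94, 2.94]. Speed limits (rad/s): [2.57, 2.57, 3.14, 3.14, 3.14, 3.14, 3.14].

## Interface

Orientations are given as [roll, pitch, yaw] about the fixed x, y, z axes, in that order (R = Rz(yaw) Ry(pitch) Rx(roll)).
In Python, from cell import readout, eyes, finish_job gives the robot as it stands. The module is installed in compiled form; this text tells all that it offers.
- The arm moves only by the tool apply_moves, never from a script. Its argument "commands" is a list that holds one entry, the list of rows, each a list of 6 numbers: the shift along the tool's x, y, z in units of 0.04 m (1.0 is 0.04 m), then the turn, a rotation vector about the tool's x, y, z in units of 5 degrees (1.0 is 5 degrees). A call has 1 to 8 rows; each row shifts and turns the pose as measured when the row begins, along the tool's axes as they then stand; what a row does not reach is not made up. A row lasts 1/12 s, in which the tool goes at most 41.7 mm and 7.16 degrees, less where a joint would pass 70% of its speed; a pose out of reach is approached as far as the arm can. A call with a number of a shift or a turn outside -1 to 1 is refused whole. A call with a gripper value outside its range is refused whole. "claw" is the finger opening in mm, from 0 to 85.4, set as the call begins (left out, the last holds). The fingers move at their own pace and stop on an object; the grip force is fixed at half the most. Time passes only in rows, so rows that do not move let the fingers close. It gives the time, the measured TCP pose, the force and the opening at its end, in the units of the state.
- readout.read_state(): the state, without advancing time (a new reading comes with each control period).
- eyes.get_image(name): name is "side" or "top"; returns a dict with "image" (400x640x3 uint8, red, green, blue), "mtx" (3x3 intrinsics, pixels), "rvec" (rotation vector, rad) and "tvec" (3), from world to camera coordinates, as OpenCV has them. Camera axes: x right, y down, z forward; pixel columns grow to the right and rows downward; lengths in mm; the calibration is good to about 2 mm. A picture is of the moment at which its call begins. There is no depth.
- finish_job(): hands the job in, once; it reports no verdict.
The state is a dict: "clock": time; "qpos": joint angles; "qd": joint speeds; "tau": joint torques, N m; "eef_pos": TCP position; "tool_rot": TCP orientation; "force": force on the tool from outside, world axes, zero at the start; "torque": the same for the moment, N m; "width": finger opening in mm.
Only numpy, scipy, OpenCV 4.12 (cv2) and the standard library are available. Lean on these libraries where they do the work, as an engineer would, in place of code of your own. Each camera call takes 0.05 s, during which the arm holds its last target. There are 200 camera calls.

## Working session

There is one attempt and no reset: what is moved stays moved. The work goes in short steps, Python scripts to look and compute and a tool call to move; the robot and the scene stay as the last step left them, time stands still between calls to the robot, and variables do not carry over. Pictures are saved under pics/ and viewed, about 8 in all and at most 12, crops included, and the job is handed in when it is done.

Besides the shell and the picture viewer there is one more tool, called after "Request:" by a JSON object that holds its "op" and its "data", one argument or row to a line. apply_moves: Moves the arm, as the interface text tells. Shifts and turns lie within -1 to 1; 1 stands for 0.04 m of shift or 5 degrees of turn. Its arguments: {"type":"object","properties":{"commands":{"type":"array"},"claw":{"type":"number"}},"required":["commands"]}

```bash
mkdir -p pics
cat > h.py <<'E'
import numpy as np, cv2
from cell import readout, eyes, finish_job
def snap(n,f):
    d=eyes.get_image(n); cv2.imwrite(f'pics/{f}.png',d['image'][:,:,::-1]); return d
def pix2w(d,uv,z):
    R=cv2.Rodrigues(np.array(d['rvec'],float))[0]; t=np.array(d['tvec'],float).ravel()
    r=R.T@np.linalg.solve(np.array(d['mtx'],float),[uv[0],uv[1],1]); c=-R.T@t
    return c+r*(z-c[2])/r[2]
def w2pix(d,p):
    return cv2.projectPoints(np.array([p],float),np.array(d['rvec'],float),np.array(d['tvec'],float),np.array(d['mtx'],float),None)[0].ravel()
E
python3 - <<'E'
from h import *
import pickle
s=readout.read_state(); print({k:np.round(v,3) for k,v in s.items()})
for n in('top','side'):
    d=snap(n,n+'0'); pickle.dump(d,open(n+'0.pkl','wb'))
    R=cv2.Rodrigues(np.array(d['rvec'],float))[0];print(n,-R.T@np.array(d['tvec']).ravel())
E
```

```text
{'clock': np.float64(0.0), 'qpos': array([ 1.062,  0.629,  0.038,  1.518, -0.027,  0.996, -0.02 ]), 'qd': array([-0.   , -0.   ,  0.001,  0.001, -0.002, -0.   , -0.002]), 'tau': array([ 0.0000e+00, -5.6341e+01,  1.2260e+00, -1.9344e+01,  1.1000e-02,
        1.1000e-02,  0.0000e+00]), 'eef_pos': array([ 278.26 , -586.674,  207.686]), 'tool_rot': array([-1.571,  0.002, -1.128]), 'force': array([0.648, 0.88 , 0.336]), 'torque': array([-0.042, -0.019, -0.013]), 'width': np.float64(85.464)}
top [480.187314    16.71780311 966.75951772]
side [ 455.36207044 -656.95916598  882.34078369]
```

View pics/top0.png

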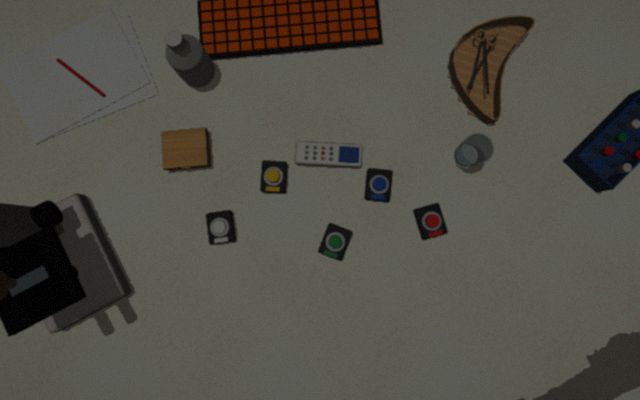

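View pics/side0.png

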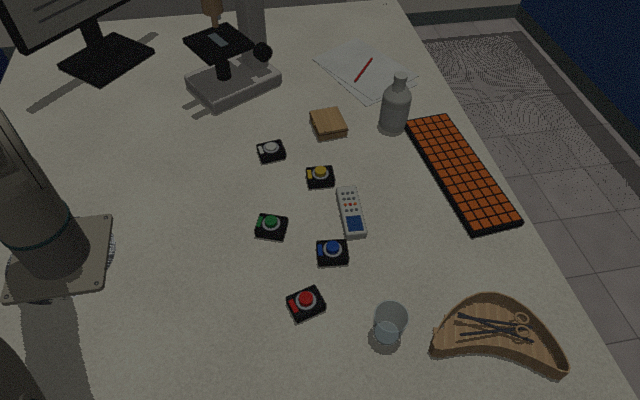

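The top view shows the blue key at about (379,184), yellow at (273,176), red at (432,221), green at (335,242) and white at (220,228). The remote lies between and above blue and yellow. The side view agrees: blue (333,247), yellow (320,171). Next I'll measure the positions.

```bash
cat > m.py <<'E'
from h import *
def blob(im,c,r,lo,hi):
    hsv=cv2.cvtColor(im,cv2.COLOR_RGB2HSV); m=cv2.inRange(hsv,lo,hi); k=np.zeros_like(m); cv2.circle(k,c,r,255,-1); m&=k
    n,l,st,ce=cv2.connectedComponentsWithStats(m); i=1+np.argmax(st[1:,4]); return ce[i],st[i]
E
python3 - <<'E'
from m import *
import pickle
T=pickle.load(open('top0.pkl','rb'));S=pickle.load(open('side0.pkl','rb'))
B=((105,120,50),(130,255,255));Y=((18,120,60),(35,255,255))
for nm,ct,cs,c in(('blue',(379,184),(333,247),B),('yellow',(273,176),(320,171),Y)):
    for n,d,ce in(('top',T,ct),('side',S,cs)):
        p,st=blob(d['image'],ce,14,*c); print(nm,n,p.round(1),st,pix2w(d,p,41).round(1))
for ct in((335,242),(432,221),(220,228)): print(pix2w(T,ct,42).round(0))
for ct in((297,142),(361,167),(362,143),(296,166)): print('remote',pix2w(T,ct,22).round(0))
E
```

```text
blue top [379.1 183.4] [373 177  13  13 130] [ 598.7 -101.3   41. ]
blue side [332.4 245.8] [326 241  13  13 113] [ 600.3 -104.1   41. ]
yellow top [272.4 175. ] [266 169  14  13 136] [615.3 130.   41. ]
yellow side [320.1 169.8] [315 166  11  11  82] [616.1 128.   41. ]
[472.  -7.  42.]
[ 518. -214.   42.]
[500. 240.  42.]
remote [693.  79.  22.]
remote [637. -64.  22.]
remote [691. -66.  22.]
remote [639.  80.  22.]
```

Request:
{"op": "apply_moves", "data": {
  "commands": [
    [[-0.51, 0, 0.85, 0, 0, 0], [-0.51, 0, 0.85, 0, 0, 0], [-0.51, 0, 0.85, 0, 0, 0], [-0.51, 0, 0.85, 0, 0, 0], [-0.51, 0, 0.85, 0, 0, 0], [-0.51, 0, 0.85, 0, 0, 0], [-0.51, 0, 0.85, 0, 0, 0], [-0.51, 0, 0.85, 0, 0, 0]]
  ],
  "claw": 0
}}

```text
clock: 0.77
eef_pos: [450.6, -323.9, 201.9]
tool_rot: [-1.581, 0.003, -1.151]
force: [1.6, -0.1, 0.5]
width: 0.5
```

Request:
{"op": "apply_moves", "data": {
  "commands": [
    [[-0.51, -0.1, 0.81, 0, 0, 0], [-0.51, 0, 0.81, 0, 0, 0], [-0.51, 0, 0.81, 0, 0, 0], [-0.51, 0, 0.81, 0, 0, 0], [-0.51, 0, 0.81, 0, 0, 0], [-0.51, 0, 0.81, 0, 0, 0], [-0.45, 0, 0.7, 0, 0, 0], [0, 0, 0, 0, 0, 0]]
  ]
}}

```text
clock: 1.43
eef_pos: [604.6, -80.2, 201.4]
tool_rot: [-1.579, 0.011, -1.138]
force: [0.3, 2.2, 0.6]
width: 0.1
```

```bash
cat > go.py <<'E'
import sys
from h import *
from scipy.spatial.transform import Rotation as Ro
s=readout.read_state(); R=Ro.from_euler('xyz',s['tool_rot']).as_matrix()
p=np.array([float(a) for a in sys.argv[1:4]])
print(np.round(s['eef_pos'],1),np.round(s['tool_rot'],3),np.round(s['force'],1))
print('shift units',(R.T@(p-s['eef_pos'])/40).round(2))
y=s['tool_rot'][2]; Rt=Ro.from_euler('xyz',[-np.pi/2,0,y])
print('turn units',(np.degrees((Ro.from_matrix(R).inv()*Rt).as_rotvec())/5).round(2))
E
python3 go.py 599 -102 120
```

```text
[604.6 -80.2 201.4] [-1.579  0.011 -1.138] [0.3 2.2 0.6]
shift units [ 0.46  2.03 -0.34]
turn units [ 0.1   0.   -0.12]
```

Request:
{"op": "apply_moves", "data": {
  "commands": [
    [[0.23, 0.6, -0.17, 0.1, 0, -0.1], [0.23, 0.6, -0.17, 0, 0, 0], [0, 0.6, 0, 0, 0, 0], [0, 0.6, 0, 0, 0, 0], [0, 0.4, 0, 0, 0, 0], [0, 0.2, 0, 0, 0, 0], [0, 0, 0, 0, 0, 0]]
  ]
}}

```text
clock: 2.02
eef_pos: [601.3, -97.3, 75.4]
tool_rot: [-1.569, 0.003, -1.128]
force: [0.4, -0.5, 0.2]
width: -0.0
```

```bash
python3 go.py 599 -102 60
python3 - <<'E'
from m import *
im=[]
s=readout.read_state()
for n,c in(('side',(333,240)),('top',(379,184))):
    d=eyes.get_image(n); p=w2pix(d,s['eef_pos']); q=w2pix(d,[599,-102,42]);print(n,p,q)
    i=d['image'][c[1]-50:c[1]+50,c[0]-50:c[0]+50,::-1]; im.append(cv2.resize(i,(400,400),interpolation=cv2.INTER_CUBIC))
cv2.imwrite('pics/b1.png',np.hstack(im))
E
```

```text
[601.3 -97.3  75.4] [-1.569  0.003 -1.128] [ 0.4 -0.5  0.2]
shift units [ 0.08  0.38 -0.1 ]
turn units [-0.02 -0.   -0.03]
side [332.83276716 234.18450676] [331.65985651 244.8399943 ]
top [379.31820474 180.04251673] [379.51975325 183.20460655]
```

View pics/b1.png

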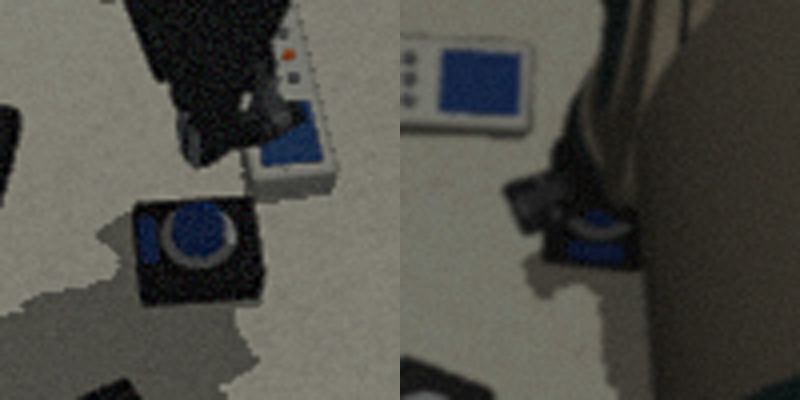

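The crops show the gripper above the blue pod with the key clear. The fingertip isn't obvious, so I'll take a wider, brighter look with the TCP axes drawn on.

Run:
```python
from m import *
from scipy.spatial.transform import Rotation as Ro
s=readout.read_state(); R=Ro.from_euler('xyz',s['tool_rot']).as_matrix()
d=eyes.get_image('side'); x0,y0=283,130
i=cv2.resize(d['image'][y0:y0+150,x0-50:x0+150,::-1],(800,600),interpolation=cv2.INTER_CUBIC)
i=np.clip(255*(i/255.)**0.5,0,255).astype(np.uint8)
for o,c in(((0,0,0),(0,0,255)),((20,0,0),(0,255,0)),((0,0,20),(255,255,0)),((0,-73,0),(255,0,255)),((0,-19,0),(0,255,255))):
    u=(w2pix(d,s['eef_pos']+R@np.array(o,float))-[x0-50,y0])*4+2; cv2.circle(i,tuple(int(a) for a in u),4,c,1)
cv2.imwrite('pics/b2.png',i)
```

```text
(no output)
```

View pics/b2.png

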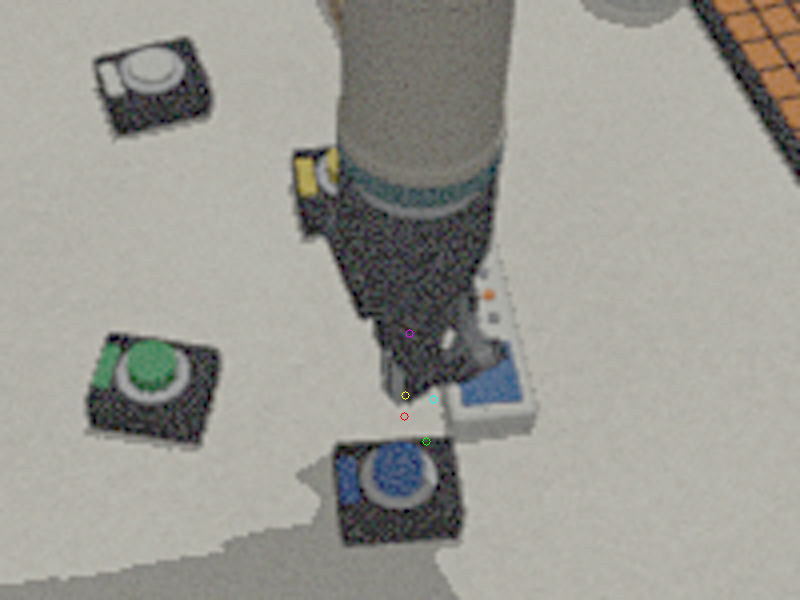

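The fingertip shows at crop (400,405), within a few pixels of the projected TCP, and the key is clear below it. I'll centre, go down to about 50 mm, then feel for contact in small steps.

Request:
{"op": "apply_moves", "data": {
  "commands": [
    [[0.1, 0.2, -0.1, 0, 0, 0], [0.02, 0.2, -0.03, 0, 0, 0], [0, 0.15, 0, 0, 0, 0], [0, 0.05, 0, 0, 0, 0], [0, 0, 0, 0, 0, 0]]
  ]
}}

```text
clock: 2.58
eef_pos: [604.2, -105.7, 56.1]
tool_rot: [-1.557, -0.004, -1.128]
force: [-0.4, -0.3, -0.4]
width: -0.1
```

```bash
python3 go.py 599 -103 42
```

```text
[ 604.2 -105.7   56.1] [-1.557 -0.004 -1.128] [-0.4 -0.3 -0.4]
shift units [-0.12  0.35 -0.09]
turn units [-0.15  0.    0.05]
```

Request:
{"op": "apply_moves", "data": {
  "commands": [
    [[-0.1, 0.08, -0.1, -0.1, 0, 0.05], [0, 0.06, 0, 0, 0, 0], [0, 0, 0, 0, 0, 0]]
  ]
}}

```text
clock: 2.83
eef_pos: [598.5, -103.5, 50.1]
tool_rot: [-1.567, 0.0, -1.128]
force: [-0.0, -0.2, -0.5]
width: -0.3
```

```bash
python3 go.py 599 -103 42
```

```text
[ 598.5 -103.5   50.1] [-1.567  0.    -1.128] [-0.  -0.2 -0.5]
shift units [-0.01  0.2   0.02]
turn units [-0.05 -0.   -0.  ]
```

Centred above the blue key. I'll lower to just above contact, then feel.

Request:
{"op": "apply_moves", "data": {
  "commands": [
    [[0, 0.1, 0, 0, 0, 0], [0, 0.08, 0, 0, 0, 0]]
  ]
}}

```text
clock: 3.0
eef_pos: [599.1, -103.2, 43.0]
tool_rot: [-1.566, -0.0, -1.127]
force: [-0.6, 0.3, -0.1]
width: 0.2
```

Request:
{"op": "apply_moves", "data": {
  "commands": [
    [[0, 0.07, 0, 0, 0, 0], [0, 0, 0, 0, 0, 0]]
  ]
}}

```text
clock: 3.17
eef_pos: [598.8, -103.0, 39.2]
tool_rot: [-1.566, 0.0, -1.127]
force: [-0.6, -0.3, -0.9]
width: 0.0
```

Request:
{"op": "apply_moves", "data": {
  "commands": [
    [[0, 0.07, 0, 0, 0, 0]]
  ]
}}

```text
clock: 3.25
eef_pos: [599.2, -103.0, 36.6]
tool_rot: [-1.566, -0.0, -1.127]
force: [0.6, 0.2, 0.3]
width: 0.2
```

Request:
{"op": "apply_moves", "data": {
  "commands": [
    [[0, 0.05, 0, 0, 0, 0], [0, 0, 0, 0, 0, 0]]
  ]
}}

```text
clock: 3.42
eef_pos: [598.9, -103.0, 33.8]
tool_rot: [-1.566, 0.0, -1.127]
force: [0.2, 0.8, 0.5]
width: -0.1
```

```bash
cat > look.py <<'E'
import sys
from m import *
f,xc,yc=sys.argv[1],int(sys.argv[2]),int(sys.argv[3])
s=readout.read_state(); d=eyes.get_image('side'); x0,y0=xc-40,yc-30
i=cv2.resize(d['image'][y0:y0+60,x0:x0+80,::-1],(800,600),interpolation=cv2.INTER_CUBIC)
i=np.clip(255*(i/255.)**0.5,0,255).astype(np.uint8)
u=(w2pix(d,s['eef_pos'])-[x0,y0])*10+5; cv2.circle(i,tuple(int(a) for a in u),6,(0,0,255),1)
cv2.imwrite(f'pics/{f}.png',i)
E
python3 look.py b3 333 240
```

```text
(no output)
```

View pics/b3.png

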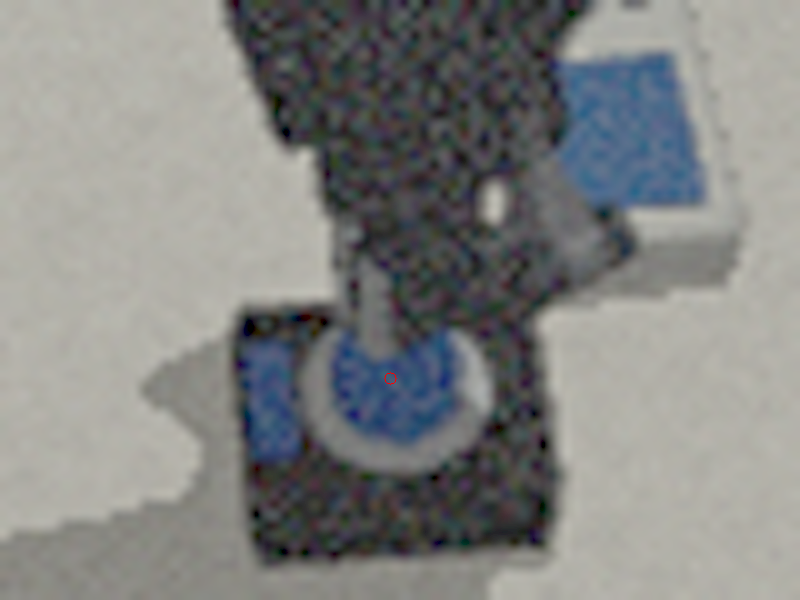

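The tip is at about (375,358) in the crop, over the blue key. No force yet, so I'll keep feeling downward.

Request:
{"op": "apply_moves", "data": {
  "commands": [
    [[0, 0.05, 0, 0, 0, 0], [0, 0, 0, 0, 0, 0]]
  ]
}}

```text
clock: 3.63
eef_pos: [599.0, -103.0, 31.8]
tool_rot: [-1.566, 0.0, -1.127]
force: [-0.7, -0.5, -0.3]
width: -0.2
```

Request:
{"op": "apply_moves", "data": {
  "commands": [
    [[0, 0.04, 0, 0, 0, 0], [0, 0, 0, 0, 0, 0]]
  ]
}}

```text
clock: 3.8
eef_pos: [599.2, -103.1, 30.2]
tool_rot: [-1.566, -0.0, -1.127]
force: [0.2, -0.7, 0.7]
width: 0.2
```

Request:
{"op": "apply_moves", "data": {
  "commands": [
    [[0, 0.04, 0, 0, 0, 0], [0, 0, 0, 0, 0, 0]]
  ]
}}

```text
clock: 3.97
eef_pos: [599.3, -103.1, 28.5]
tool_rot: [-1.566, -0.0, -1.127]
force: [0.2, -0.7, -0.6]
width: -0.4
```

Request:
{"op": "apply_moves", "data": {
  "commands": [
    [[0, 0.04, 0, 0, 0, 0], [0, 0, 0, 0, 0, 0]]
  ]
}}

```text
clock: 4.13
eef_pos: [599.3, -103.1, 26.8]
tool_rot: [-1.566, -0.0, -1.127]
force: [-0.2, 0.5, 0.8]
width: -0.1
```

```bash
python3 look.py b4 333 240; python3 -c "
from h import *
print(readout.read_state()['tau'].round(2))"
```

```text
[-1.000e-02 -5.747e+01  1.020e+00 -1.218e+01 -0.000e+00 -2.000e-02
  0.000e+00]
```

View pics/b4.png

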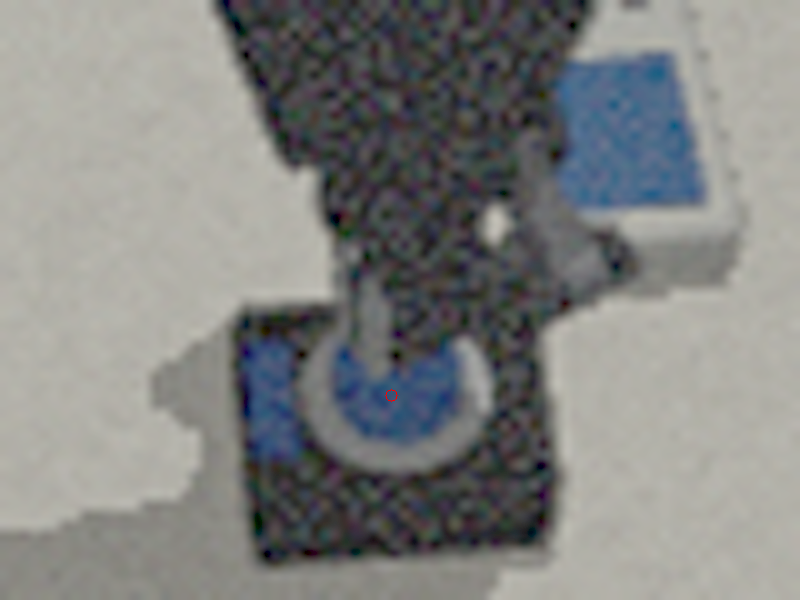

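The tip is now at about (375,378) in the crop, on the key's far half, still with no force. The true fingertips look higher than the TCP figure, so I'll continue in small steps.

Request:
{"op": "apply_moves", "data": {
  "commands": [
    [[0, 0.04, 0, 0, 0, 0], [0, 0, 0, 0, 0, 0]]
  ]
}}

```text
clock: 4.35
eef_pos: [599.6, -103.2, 25.3]
tool_rot: [-1.565, -0.001, -1.127]
force: [-0.6, -0.3, -0.5]
width: 0.0
```

Request:
{"op": "apply_moves", "data": {
  "commands": [
    [[0, 0.04, 0, 0, 0, 0], [0, 0, 0, 0, 0, 0]]
  ]
}}

```text
clock: 4.52
eef_pos: [599.6, -103.1, 23.5]
tool_rot: [-1.565, -0.001, -1.127]
force: [0.3, 0.2, 0.1]
width: 0.1
```

Run:
```python
from m import *
import pickle
S=pickle.load(open('side0.pkl','rb'))['image'];N=eyes.get_image('side')['image']
f=lambda im: im[236:262,318:348].astype(int)
def asc(a):
    out=[]
    for r in a:
        out.append(''.join('B' if p[2]>p[0]*1.6+8 else ('#' if p.sum()<110 else ('+' if p.sum()<250 else '.')) for p in r))
    return out
for a,b in zip(asc(f(S)),asc(f(N))): print(a,'  ',b)
```

```text
..........................++++    ........+++#############B#####
..........................++++    ........+#####################
..........................++++    ........++####################
..............++++++++#+++##++    ........++#+##################
+++++++##+###+BB############++    ++++++++#+#+++################
##########BBBBBBBBB#########+.    #########+#+++####B######B####
########+BBBBBBBBBBB#B######+.    #########+#+++################
###B###+.BBBBBBBBBBB++######+.    ########++#+++###########B####
BBBB##+.+BBBBBBBBBBBB.+######+    BBBB###+++#+++#######++######+
BBBBB#+.BBBBBBBBBBBBB+.######+    BBBB##++BB#+++#####BB+.######+
BBBB#+..+BBBBBBBBBBBB+.+#####+    BBBB##++BB#+++####BBB+.+#####+
BBBB#+..+BBBBBBBBBBBB+.+#####+    BBBB#+++BBB+++###BBBB+.+#####+
BBBB#+..#BBBBBBBBBBBB+..#####+    BBBBB++++BBB++BB+BBBB+..#####+
BBBB++..#BBBBBBBBBBB#+..######    BBBB#+++BBBBBBBBBBBBB++.#####+
BBBB++..+BBBBBBBBBBB#+..####B#    BBBBB++++BBBBBBBBBBBB+++######
BBBBB+..+BBBBBBBBBBB+..+######    BBBBB++++BBBBBBBBBBB++++######
BBBBB#+..+BBBBBBBBB+...+######    BBBBB#++++BBBBBBBBB++++#######
BBBBB#++..++BBBBB#++..+#######    BBBBB##++++BBBBBBB+++++#######
BBBBB##+....++++++...+########    BBBBB###++++++++++++++######B#
BBBBB###++..........+#########    BBBBB####++++++++++++#########
######B###++++..+++###########    ###########++++++++###########
##############################    ##############################
##############################    ##############################
##############################    ##############################
##############################    ##############################
##############################    ##############################
```

Request:
{"op": "apply_moves", "data": {
  "commands": [
    [[0, 0.05, 0, 0, 0, 0]]
  ]
}}

```text
clock: 4.65
eef_pos: [600.1, -103.2, 22.0]
tool_rot: [-1.564, -0.001, -1.127]
force: [0.2, -0.6, 0.1]
width: -0.2
```

Request:
{"op": "apply_moves", "data": {
  "commands": [
    [[0, 0.05, 0, 0, 0, 0]]
  ]
}}

```text
clock: 4.73
eef_pos: [600.2, -103.2, 19.9]
tool_rot: [-1.564, -0.001, -1.127]
force: [0.1, -0.0, -0.5]
width: 0.1
```

```bash
cat > asc.py <<'E'
from m import *
import pickle,sys
x,y=int(sys.argv[1]),int(sys.argv[2]); ch=sys.argv[3]
S=pickle.load(open('side0.pkl','rb'))['image'];N=eyes.get_image('side')['image']
f=lambda im: im[y:y+22,x:x+30].astype(int)
def asc(a):
    g=(lambda p:p[2]>p[0]*1.6+8) if ch=='B' else (lambda p:p[0]>p[2]*2+20)
    return [''.join(ch if g(p) else ('#' if p.sum()<110 else ('+' if p.sum()<250 else '.')) for p in r) for r in a]
for a,b in zip(asc(f(S)),asc(f(N))): print(a,'  ',b)
s=readout.read_state(); print(s['tau'].round(2),s['force'].round(1),s['torque'].round(2),s['eef_pos'].round(1),s['qpos'].round(4))
E
python3 asc.py 318 236 B
```

```text
..........................++++    ........+###############+####+
..........................++++    ........+#+###################
..........................++++    ........++######B#############
..............++++++++#+++##++    ........++##B#################
+++++++##+###+BB############++    ++++++++#+###################B
##########BBBBBBBBB#########+.    ###########+++################
########+BBBBBBBBBBB#B######+.    #########+#+++################
###B###+.BBBBBBBBBBB++######+.    #######+++#+++################
BBBB##+.+BBBBBBBBBBBB.+######+    BBBB###++##+++################
BBBBB#+.BBBBBBBBBBBBB+.######+    BBBB##++++#+++########+######+
BBBB#+..+BBBBBBBBBBBB+.+#####+    BBBB##++BB#+++#####BB+.+#####+
BBBB#+..+BBBBBBBBBBBB+.+#####+    BBBB##++BB#+++####BBB+..#####+
BBBB#+..#BBBBBBBBBBBB+..#####+    BBBB#+++BBB+++##BBBBB++.#####+
BBBB++..#BBBBBBBBBBB#+..######    BBBB#+++BBBBB+BBBBBBB+++#####+
BBBB++..+BBBBBBBBBBB#+..####B#    BBBB#++++BBBBBBBBBBBB+++######
BBBBB+..+BBBBBBBBBBB+..+######    BBBBB#+++BBBBBBBBBBB++++######
BBBBB#+..+BBBBBBBBB+...+######    BBBBB#++++BBBBBBBBB++++#######
BBBBB#++..++BBBBB#++..+#######    BBBBB##++++#B+BBBB+++++#######
BBBBB##+....++++++...+########    BBBBB###++++++++++++++########
BBBBB###++..........+#########    BBBBB####++++++++++++#########
######B###++++..+++###########    ###########++++++++###########
##############################    ##############################
[ 3.000e-02 -5.898e+01  1.070e+00 -1.224e+01  0.000e+00 -3.000e-02
 -0.000e+00] [-0.3  0.3 -0.5] [-0.01  0.    0.01] [ 599.9 -103.2   19.5] [ 0.1193  0.8174  0.0104  1.7791 -0.0197  0.5395 -0.984 ]
```

No contact yet: force, moment and joint torques all read free, and the key looks unmoved. Using the visible finger corner, I estimate the real tip is about 20 mm above the reported TCP, so contact should be close. I'll keep feeling downward.

Request:
{"op": "apply_moves", "data": {
  "commands": [
    [[0, 0.05, 0, 0, 0, 0]]
  ]
}}

```text
clock: 4.87
eef_pos: [599.9, -103.2, 17.6]
tool_rot: [-1.565, -0.001, -1.127]
force: [-0.5, 0.2, 3.1]
width: 0.1
```

Request:
{"op": "apply_moves", "data": {
  "commands": [
    [[0, 0.05, 0, -0.05, 0, 0]]
  ]
}}

```text
clock: 4.95
eef_pos: [599.8, -103.3, 15.7]
tool_rot: [-1.569, -0.001, -1.128]
force: [-0.9, -0.3, 3.4]
width: 0.1
```

Request:
{"op": "apply_moves", "data": {
  "commands": [
    [[0, 0.05, 0, -0.05, 0, 0]]
  ]
}}

```text
clock: 5.03
eef_pos: [599.7, -103.3, 13.7]
tool_rot: [-1.574, -0.001, -1.128]
force: [-1.0, 0.6, 2.7]
width: 0.2
```

The key is moving at about 3 N, with contact at a TCP z of about 18.5. I expect the stop near 10.5.

Request:
{"op": "apply_moves", "data": {
  "commands": [
    [[0, 0.05, 0, 0.05, 0, 0]]
  ]
}}

```text
clock: 5.12
eef_pos: [600.0, -103.1, 11.6]
tool_rot: [-1.57, -0.001, -1.127]
force: [0.1, 0.9, 3.4]
width: -0.3
```

Request:
{"op": "apply_moves", "data": {
  "commands": [
    [[0, 0.04, 0, 0.05, 0, 0]]
  ]
}}

```text
clock: 5.2
eef_pos: [600.2, -103.1, 11.2]
tool_rot: [-1.565, -0.001, -1.127]
force: [-6.1, 1.2, 27.6]
width: 0.1
```

Request:
{"op": "apply_moves", "data": {
  "commands": [
    [[0, 0.03, 0, 0, 0, 0]]
  ]
}}

```text
clock: 5.28
eef_pos: [600.1, -103.1, 11.3]
tool_rot: [-1.565, -0.001, -1.127]
force: [-4.5, 1.2, 14.4]
width: 0.1
```

Bottomed out at z 11.2, with force rising to 14–28 N. I'll lift straight up and check the key.

Request:
{"op": "apply_moves", "data": {
  "commands": [
    [[0, -0.1, 0, 0, 0, 0], [0, -0.2, 0, 0, 0, 0], [0, -0.4, 0, 0, 0, 0], [0, -0.6, 0, 0, 0, 0], [0, -0.6, 0, 0, 0, 0], [0, 0, 0, 0, 0, 0]]
  ]
}}

```text
clock: 5.78
eef_pos: [598.9, -103.2, 89.4]
tool_rot: [-1.566, 0.0, -1.127]
force: [0.4, -0.7, 0.9]
width: 0.2
```

```bash
python3 asc.py 318 236 B; python3 go.py 615.5 127 85
```

```text
..........................++++    ..........................++++
..........................++++    ..........................++++
..........................++++    ..........................++++
..............++++++++#+++##++    ..............+++++++++#+###++
+++++++##+###+BB############++    ++++++++++############B#####++
##########BBBBBBBBB#########+.    ###########+++++++##########+.
########+BBBBBBBBBBB#B######+.    ########++...++....+########+.
###B###+.BBBBBBBBBBB++######+.    #######+..++BBBBBB+..+######+.
BBBB##+.+BBBBBBBBBBBB.+######+    #BB###+...BBBBBBBBB+..+######+
BBBBB#+.BBBBBBBBBBBBB+.######+    BBBB##++.BBBBBBBBBBB+..######+
BBBB#+..+BBBBBBBBBBBB+.+#####+    BBBB##+++BBBBBBBBBBBB..+#####+
BBBB#+..+BBBBBBBBBBBB+.+#####+    BBBB##++BBBBBBBBBBBBB+.+#####+
BBBB#+..#BBBBBBBBBBBB+..#####+    BBBBB+++BBBBBBBBBBBBB+..#####+
BBBB++..#BBBBBBBBBBB#+..######    BBBBB#++BBBBBBBBBBBBB...#####+
BBBB++..+BBBBBBBBBBB#+..####B#    BBBB##+++BBBBBBBBBBBB+..######
BBBBB+..+BBBBBBBBBBB+..+######    BBBB##++++BBBBBBBBBB+..+######
BBBBB#+..+BBBBBBBBB+...+######    BBBBB#++++BBBBBBBBB+...+######
BBBBB#++..++BBBBB#++..+#######    BBBBB##++++BBBBBBB+++.+#######
BBBBB##+....++++++...+########    BBBBB###++++++++++++++########
BBBBB###++..........+#########    BBBBB####+++++++++++##########
######B###++++..+++###########    ###########++++++++###########
##############################    ##############################
[-3.000e-02 -5.677e+01  1.000e+00 -1.470e+01 -0.000e+00  1.600e-01
 -0.000e+00] [0.1 0.1 0.8] [ 0.01 -0.02  0.02] [ 597.8 -103.    87.6] [ 0.1172  0.715   0.0143  1.7515 -0.0195  0.6736 -0.984 ]
[ 597.8 -103.    87.6] [-1.568e+00  1.000e-03 -1.127e+00] [0.1 0.1 0.8]
shift units [-5.    0.08  2.87]
turn units [-0.03 -0.   -0.02]
```

The image shows the blue key clearly in and the pod unmoved. Next, across to yellow.

Request:
{"op": "apply_moves", "data": {
  "commands": [
    [[-0.8, 0, 0.46, 0, 0, 0], [-0.8, 0, 0.46, 0, 0, 0], [-0.8, 0, 0.46, 0, 0, 0], [-0.8, 0, 0.46, 0, 0, 0], [-0.8, 0, 0.46, 0, 0, 0], [-0.4, 0, 0.23, 0, 0, 0], [0, 0, 0, 0, 0, 0], [0, 0, 0, 0, 0, 0]]
  ]
}}

```text
clock: 6.5
eef_pos: [612.6, 102.9, 81.7]
tool_rot: [-1.574, 0.0, -1.135]
force: [-0.1, -0.7, -0.0]
width: 0.3
```

```bash
python3 go.py 615.5 128 45
```

```text
[612.6 102.9  81.7] [-1.574  0.    -1.135] [-0.1 -0.7 -0. ]
shift units [-0.54  0.92  0.33]
turn units [ 0.04  0.   -0.  ]
```

Request:
{"op": "apply_moves", "data": {
  "commands": [
    [[-0.3, 0, 0.18, 0, 0, 0], [-0.24, 0.1, 0.15, 0, 0, 0], [0, 0.3, 0, 0, 0, 0], [0, 0.3, 0, 0, 0, 0], [0, 0.1, 0, 0, 0, 0], [0, 0, 0, 0, 0, 0]]
  ]
}}

```text
clock: 7.0
eef_pos: [614.7, 122.5, 44.4]
tool_rot: [-1.579, -0.003, -1.143]
force: [-0.3, 0.2, 0.8]
width: 0.5
```

```bash
python3 go.py 615.5 128 24
```

```text
[614.7 122.5  44.4] [-1.579 -0.003 -1.143] [-0.3  0.2  0.8]
shift units [-0.12  0.51  0.08]
turn units [ 0.09 -0.    0.03]
```

Request:
{"op": "apply_moves", "data": {
  "commands": [
    [[-0.13, 0.15, 0.08, 0.1, 0, 0], [-0.02, 0.15, 0.02, 0, 0, 0], [0, 0.1, 0, 0, 0, 0], [0, 0, 0, 0, 0, 0]]
  ]
}}

```text
clock: 7.33
eef_pos: [615.5, 127.2, 25.7]
tool_rot: [-1.571, -0.003, -1.147]
force: [-0.4, -0.2, -0.4]
width: 0.0
```

```bash
python3 go.py 615.5 128 24; python3 look.py y1 320 165
```

```text
[615.5 127.2  25.7] [-1.571 -0.003 -1.147] [-0.4 -0.2 -0.4]
shift units [-0.02  0.04  0.01]
turn units [ 0.01 -0.    0.04]
```

View pics/y1.png

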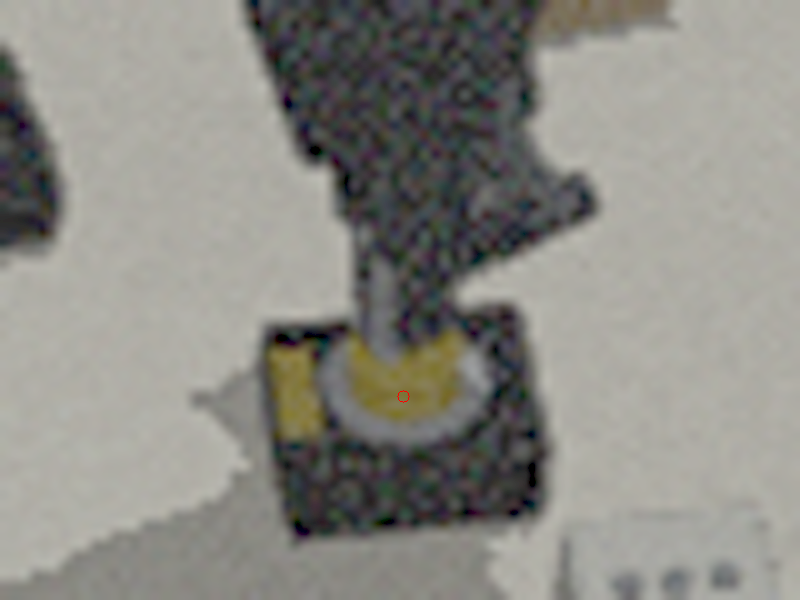

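The fingertip is over the yellow key (tip corner at about (385,360) in the crop), in the same relation as it was on blue. Pressing now in small steps.

Request:
{"op": "apply_moves", "data": {
  "commands": [
    [[0, 0.05, 0, 0, 0, 0], [0, 0.05, 0, 0, 0, 0], [0, 0.05, 0, 0, 0, 0]]
  ]
}}

```text
clock: 7.63
eef_pos: [616.8, 127.0, 20.7]
tool_rot: [-1.569, -0.004, -1.147]
force: [0.7, 0.1, -0.1]
width: -0.1
```

Request:
{"op": "apply_moves", "data": {
  "commands": [
    [[0, 0.05, 0, 0, 0, 0], [0, 0.05, 0, 0, 0, 0]]
  ]
}}

```text
clock: 7.8
eef_pos: [617.0, 127.0, 17.0]
tool_rot: [-1.568, -0.004, -1.147]
force: [-1.0, 0.3, 3.6]
width: 0.0
```

Request:
{"op": "apply_moves", "data": {
  "commands": [
    [[0, 0.05, 0, 0, 0, 0], [0, 0.05, 0, 0, 0, 0]]
  ]
}}

```text
clock: 7.97
eef_pos: [617.0, 127.1, 13.3]
tool_rot: [-1.568, -0.004, -1.147]
force: [-2.3, -1.3, 2.1]
width: 0.2
```

Request:
{"op": "apply_moves", "data": {
  "commands": [
    [[0, 0.04, 0, 0, 0, 0]]
  ]
}}

```text
clock: 8.05
eef_pos: [617.0, 127.0, 11.7]
tool_rot: [-1.568, -0.004, -1.147]
force: [-1.2, 0.6, 3.7]
width: 0.1
```

Request:
{"op": "apply_moves", "data": {
  "commands": [
    [[0, 0.03, 0, 0, 0, 0]]
  ]
}}

```text
clock: 8.13
eef_pos: [617.0, 127.0, 11.3]
tool_rot: [-1.568, -0.004, -1.147]
force: [-4.7, -0.8, 19.3]
width: 0.1
```

Hit the stop (19 N at z 11.3). Holding briefly, then withdrawing straight up.

Request:
{"op": "apply_moves", "data": {
  "commands": [
    [[0, 0.02, 0, 0, 0, 0], [0, -0.1, 0, 0, 0, 0], [0, -0.2, 0, 0, 0, 0], [0, -0.5, 0, 0, 0, 0], [0, -0.8, 0, 0, 0, 0], [0, -0.8, 0, 0, 0, 0], [0, -0.8, 0, 0, 0, 0], [0, -0.5, 0, 0, 0, 0]]
  ]
}}

```text
clock: 8.8
eef_pos: [613.0, 126.6, 160.2]
tool_rot: [-1.579, -0.002, -1.147]
force: [-0.3, 0.3, -0.2]
width: -0.0
```

Request:
{"op": "apply_moves", "data": {
  "commands": [
    [[0, 0, 0, 0, 0, 0], [0, 0, 0, 0, 0, 0], [0, 0, 0, 0, 0, 0]]
  ]
}}

```text
clock: 9.05
eef_pos: [617.0, 127.4, 166.7]
tool_rot: [-1.567, -0.005, -1.147]
force: [-0.6, 0.5, -0.1]
width: -0.3
```

```bash
python3 asc.py 305 158 Y
python3 - <<'E'
from m import *
d=eyes.get_image('side'); i=cv2.resize(d['image'][80:330,230:430,::-1],(480,600),interpolation=cv2.INTER_CUBIC)
import pickle
j=cv2.resize(pickle.load(open('side0.pkl','rb'))['image'][80:330,230:430,::-1],(480,600),interpolation=cv2.INTER_CUBIC)
o=np.hstack([j,i]); o=cv2.resize(o,(800,500)); cv2.imwrite('pics/end.png',np.clip(255*(o/255.)**.5,0,255).astype(np.uint8))
E
```

```text
..............................    ..............................
..............................    ..............................
..............................    ..............................
..............................    ..............................
..............................    ..............................
..............................    ..............................
..............................    ..............................
....................+++++++...    ....................+++++#+...
.........++++YYYYY++#######+..    .........++++++#+##########+..
.+++#+####YYYYYYYYYY+######+..    .++++++#####+++++++########+..
.#########YYYYYYYYYYY######+..    .+########+.+YYYY...+######+..
.#Y##Y##++YYYYYYYYYYY+######..    .###+###+...YYYYYYY..+#####+..
+#YYYY##++YYYYYYYYYYY++#####+.    +#YYYY#++.+YYYYYYYYY..+#####+.
+#YYYY#+.+YYYYYYYYYY++.+####+.    .#YYYY++.+YYYYYYYYYY...+####+.
.#YYYY++.+YYYYYYYYYY++.+####+.    .#Y+Y+++.+YYYYYYYYYYY+.+####+.
.#YYYY++.+#+YYYYYYYY#+.+####+.    .##YYY++++YYYYYYYYYYY+.+####+.
.#YYYYY+..+Y++YYYYYY++.+#####.    .#YYYY+#+.+Y+YYYYYYY++.+####+.
.#YYYYY+..++YYYYY+Y++..+#####+    .+#Y+YY#++++YYYYYYY+...+#####+
+#+YYYY#+.++++Y+++++..+######+    +##Y+YY##++++Y++Y+++..+######+
+##YYYY##++...+++....+#######+    ++#YY+Y###++++++++...+#######+
++#Y+Y+####+......+++########+    ++#YY+#####++++++++++########+
.+############++##############    ++############################
[-2.000e-02 -5.563e+01  1.770e+00 -1.779e+01  2.000e-02 -2.000e-02
 -0.000e+00] [0.1 0.2 0.5] [ 0.04 -0.03  0.04] [616.6 127.3 166.2] [-0.2961  0.6431  0.0751  1.6278 -0.0539  0.8693 -1.3486]
```

View pics/end.png

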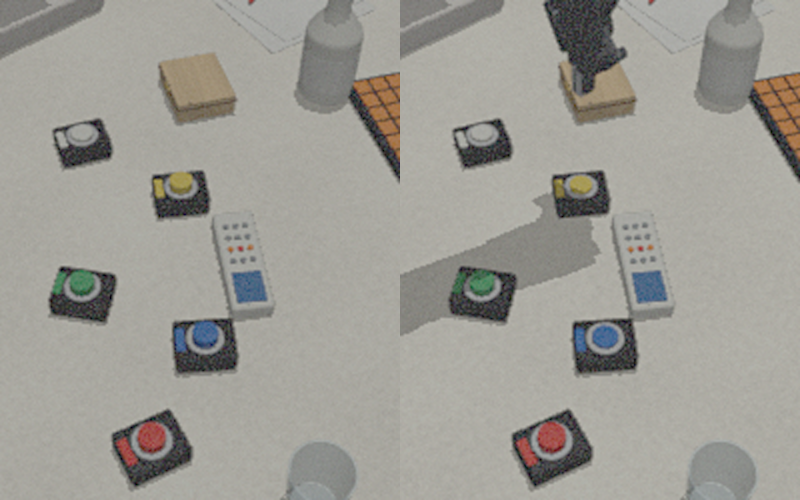

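The before/after view shows blue (605,337) and yellow (580,184) down, red and green still up, and nothing shifted. The arm is clear, so I'm handing in.

```bash
python3 -c "
from cell import finish_job
print(finish_job())"
```

```text
the job is handed in; nothing more can be done
None
```

I pressed the blue key fully in, then the yellow one, withdrew straight up to a TCP height of about 166 mm, and handed the job in at about 9 s. No verdict was reported.

- **Presses:** Each key gave about 3 N over its travel, then a clear stop. The highest readings were 28 N on blue and 19 N on yellow, against the 45 N limit. These are readings at the end of each move, so a short peak between them could have been missed.
- **Last checks:** In the final side view both keys are visibly down. Red and green are still up, white is still in, and the pods, remote, slide box and beaker show no visible shift. The wrist force at the end was about zero.
- **What disagreed:** Contact came at a reported TCP height of about 18.5 mm, not the 42 mm of the key top. The real tips of the closed fingers seem to sit about 23 mm above the reported TCP. I found the contact and the stop by force and by picture instead.

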